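Pin the dough sheeter's gate and hold its run key

ROBOT

A 6-joint arm with a two-finger parallel gripper is mounted at the origin on a cart in front of the work surface, level with it; the furniture and walls round the work are solid. World frame = base frame: x ahead of the robot, y to its left, z up, the work surface at z = 0. Lengths are in m, angles in rad, forces in N, time in s.
With the tool pointing down it reaches from about 0.275 to 0.725 m from the base axis. Payload 15.9 kg.
Tool frame: the origin (TCP) lies on the centre line of the jaws, within the pads' length; the fingertips stand 11 mm ahead of it and the grasp point (between the pads) lies 8 mm behind it; z points along the fingers, y is the line along which they close (so a half turn about z gives the same grasp; the last joint's range is limited). The gripper opens to 85 mm and grips with 20 to 120 N. Pads are 22 mm wide; open, the fingers measure 114 mm over their backs; the gripper's body (76 mm by 85 mm) begins 54 mm behind the grasp point. The pads swing forward as they close: fully open they stand 13 mm farther back than shut.
Start: joints at [1.286, 0.213, -0.034, 1.323, 0, 1.571], TCP at [0.14, 0.48, 0.242] pointing down, gripper open.
Joint ranges: [-2.98, 2.98], [-0.74, 1.72], [-1.14, 1.35], [-2.1, 2.04], [-1.57, 1.44], [-3.14, 3.14]. Speed limits (rad/s): [1.89, 1.89, 2.39, 2.57, 3.14, 3.14].

INTERFACE

Orientations are given as a 3x3 rotation matrix whose columns are the frame's x, y, z axes.
In Python, from bench import robot gives the robot as it stands. The module is installed in compiled form; this text tells all that it offers.
- The arm moves only by the tool step_arm, never from a script. Its argument "plan" is a list of rows, each a list of 7 numbers: the shift along the tool's x, y, z in mm, then the turn, a rotation vector about the tool's x, y, z in rad, then the closure in counts, from 0 (fully open) to 255 (shut). In form: [[tx, ty, tz, rx, ry, rz, fingers], ...]. A call has exactly 5 rows; each row shifts and turns the commanded pose from where the row before left it, along the tool's axes as they then stand; what a row does not reach is not made up. A row lasts 1/12 s, in which the tool goes at most 41.7 mm and 7.16 degrees, less where a joint would pass 70% of its speed; a pose out of reach is approached as far as the arm can. A call with a gripper value outside its range is refused whole. The fingers move at their own pace and stop on an object; "squeeze" is the grip in N (left out, the last holds). Time passes only in rows, so rows that do not move let the fingers close, or fill a call up. It gives the time, the measured TCP pose, the force, the opening and the grip force at its end, in the units of the state.
- robot.state(): the state, without advancing time (a new reading comes with each control period).
- robot.get_image(name): name is "side" or "top" or "wrist"; returns (picture, depth): 420x560x3 uint8, blue, green, red; 420x560 float32, m along the optical axis (not along the pixel's ray), 0 where there is no reading.
- robot.camera_info(name): a dict with "camera_matrix" (3x3 intrinsics, pixels), "eye" and "orientation" of the camera in the world. Camera axes: x right, y down, z forward; pixel columns grow to the right and rows downward; lengths in m; the calibration is good to about 2 mm. A picture is of the moment at which its call begins: read the wrist's pose just before it. camera_info takes no time and is no camera call; for the wrist camera it gives the pose at the moment of the call.
- robot.job_done(): hands the job in; it is judged then, once.
The state is a dict: "time": time; "qpos": joint angles; "joint_velocities": joint speeds; "joint_efforts": joint torques, N m; "position": TCP position; "tcp_rot": TCP orientation; "force": force on the tool from outside, world axes, zero at the start; "torque": the same for the moment, N m; "opening": opening from 0.0 (shut) to 1.0 (fully open); "finger_force": force on a finger pad.
Only numpy, scipy, OpenCV 4.12 (cv2) and the standard library are available. Lean on these libraries where they do the work, as an engineer would, in place of code of your own. Each camera call takes 0.05 s, during which the arm holds its last target. There are 200 camera calls.

TASK

The bench-top dough sheeter has been cleaned and is to be run by hand on its hold-to-run key. First lock its guard gate: take the pin with the knurled round head from the wooden stand and push it down through the fork and the gate's lug until its collar sits flat on the fork. Then take the round-headed key from the stand, work it down past the stiff pins of the keyhole on top of the right-hand cheek until its shoulder is on the plate, turn it clockwise (seen from above) a full quarter turn against its return spring and finish while still gripping it and holding it turned; leave the square-headed key and the other things about where they stand.

Things in the scene. Friction and masses are not known exactly. Their poses are not given: they have to be found in the camera images.
- pin_head (a point): grip point of the headed steel locking pin: on its axis, amid the knurled round grip (diameter 19 mm, 13 mm below to 9.5 mm above this point); z up the pin. 22 mm below it is the underside of the seating collar (diameter 22 mm), under that a shank of diameter 9 mm, 40 mm long. It starts upright in the stand's round hole, collar on the stand's top
- pin_tip (a point): lower end of the pin's shank, 62 mm below pin_head; the last 9 mm of the shank taper to 3 mm
- fork_mouth (a point): mouth of the hole in the top of the steel fork at the sheeter's front left, z up, x to the machine's rear. Upright holes of diameter 11.4 mm through upper ear (8 mm thick), gate lug (10 mm) and lower ear (8 mm, underside 32 mm below this point), free air below. The cheek top behind is level with this point. Pin home: collar on the ear, pin_head 22 mm above this point
- gate (a joint): angle of the guard gate, a steel bar frame across the sheeter's front, hinged upright at its right; 0 is shut, as it starts (its lug in the fork, holes in line), positive has swung out to the front; it swings freely until pinned
- run_key_bow (a point): centre of the head of the round-headed key: a black disc with steel inlay, diameter 36 mm, 10 mm thick. z up, x in the plane of head and blade, y across the thickness (grip across y). Its lower edge is 18 mm below, then a 13 mm neck; the shoulder's underside (22 x 12 mm) is 30 mm below. It starts upright in one of the stand's two slots, shoulder on the stand's top, x along the stand
- run_key_nose (a point): lower end of the round-headed key's blade, 60 mm below run_key_bow. From the shoulder down: a round waist of diameter 5 mm, 8 mm long, then the blade, 12 mm wide along the key's x and 5 mm thick along y, alike both ways round, its last 7 mm 10 mm wide and ending in a 3 mm wedge, 8 x 1.2 mm at the tip
- store_key_bow (a point): centre of the head of the other key, not for this lock: a black square of 36 mm, 10 mm thick; its 17 mm wide blade does not fit. It stands in the other slot, 50 mm from the round-headed key (which slot varies); leave it there
- stand: fixed beech block 156 x 60 x 50 mm for pin and keys, origin under its centre, x along its length: pin hole 50 mm to the -x side of the centre, key slots (20 x 7 mm, long side along x) at the centre and 50 mm to the +x side
- keyhole (a point): centre of the keyhole in the top of the 34 mm square steel bezel on the sheeter's right-hand cheek, z up, x to the machine's rear, y to its left. Slot 14 mm along y, 7 mm along x: the key's x must lie along this y (either way) to enter. Key home: shoulder on the bezel, run_key_bow 30 mm above this point. The key can turn only when home within about 2 mm (blade below the 6 mm thick bezel)
- lock (a joint): turn of the lock's plug: 0 at rest, positive clockwise from above, stop at 1.57; a spring of 0.05 to 0.17 N m turns it back when let go. The key has about 0.12 rad of play in it: turn 0.1 to 0.15 rad past the quarter. Two stiff pins inside hold the entering key up (5 to 15 N each) when its nose is 12 to 27 mm deep: push firmly and steadily, or rock it slightly sideways and in yaw while pushing
- sheeter: bench-top dough sheeter, 190 x 240 mm, white cheeks 150 mm high, chute at the rear to 205 mm, origin under its centre, x to its rear, y to its left; fixed to the worktop. A wall cabinet hangs behind it, 0.45 m above the worktop and up, its front 0.6 m ahead of the robot's base
- timer: round kitchen timer, 69 mm wide, 60 tall; bystander, origin under it
- star: tinplate star cookie cutter, 70 mm, 25 tall; bystander, origin under it
- jar: small screw-lid jar, 67 mm wide, 67 tall; bystander, origin under it
- run_key: the round-headed key as a whole, origin at the middle of the underside of its shoulder, axes as at run_key_bow

How it is judged:
By the outcome, as a careful person would: the job done as asked, in the order asked, and still so for the second after the job is handed in, while the arm keeps its last pose, push and grip.
It also fails if it takes over 72 s, if anything falls off the work surface, if the arm or the gripper's body presses on something with over 40 N, if the wrist force passes 120 N, or if a joint passes its speed limit or range.

## Working session

There is one attempt and no reset: what is moved stays moved. The work goes in short steps, Python scripts to look and compute and a tool call to move; the robot and the scene stay as the last step left them, time stands still between calls to the robot, and variables do not carry over. Pictures are saved under pics/ and viewed, at most 10 in all, crops included, and the job is handed in when it is done.

Besides the shell and the picture viewer there is one more tool, called after ">>>" as name(argument=value, ...), one argument or row to a line, values as JSON. step_arm: Moves the arm, as the interface text tells. Its arguments: {"type":"object","properties":{"plan":{"type":"array","items":{"type":"array","items":{"type":"number"}}},"squeeze":{"type":"number"}},"required":["plan"]}

```bash
mkdir -p pics; cat > h.py <<'E'
import numpy as np, cv2
from bench import robot
def grab(n):
    i=robot.camera_info(n); im,d=robot.get_image(n); np.savez(f'pics/{n}.npz',im=im,d=d,K=i['camera_matrix'],e=i['eye'],R=i['orientation']); return im,d
def load(n): return np.load(f'pics/{n}.npz')
def px(L,u,v,d=None,z=None):
    K=L['K'];R=np.array(L['R']);e=np.array(L['e'])
    r=np.array([(u-K[0,2])/K[0,0],(v-K[1,2])/K[1,1],1.])
    if z is not None:
        w=R@r; return e+w*(z-e[2])/w[2]
    if d is None: d=L['d'][int(v),int(u)]
    return e+R@(r*d)
def proj(L,p):
    c=np.array(L['R']).T@(np.array(p)-L['e']); return (L['K']@c/c[2])[:2]
E
python3 - <<'E'
from h import *
s=robot.state(); print(s['time'],s['position'],s['tcp_rot'],s['force'],s['opening'])
for n in('top','side'):
    im,d=grab(n); L=load(n); print(n,L['e'],L['R'].round(3).tolist(),L['K'].tolist()); cv2.imwrite(f'pics/{n}1.png',cv2.resize(im,(800,600)))
E
```

```text
0.0 [0.14040622 0.47955223 0.24183185] [[-9.59710536e-01  2.80990386e-01 -3.00454472e-04]
 [ 2.80990547e-01  9.59709979e-01 -1.03416211e-03]
 [-2.24045421e-06 -1.07692114e-03 -9.99999420e-01]] [ 0.27776709  0.43646771 -1.17337409] 0.9944629766707573
top [ 0.30955487 -0.18421751  1.40634515] [[-0.006, -0.986, 0.164], [-1.0, 0.005, -0.008], [0.007, -0.164, -0.986]] [[544.5547041303896, 0.0, 279.88630938717296], [0.0, 544.5547041303896, 198.27678609359293], [0.0, 0.0, 1.0]]
side [-0.31431791 -0.7170127   1.04110478] [[0.529, -0.578, 0.622], [-0.848, -0.351, 0.396], [-0.01, -0.737, -0.676]] [[488.40290584598705, 0.0, 281.1561914234185], [0.0, 488.40290584598705, 217.68891861343786], [0.0, 0.0, 1.0]]
```

View pics/top1.png

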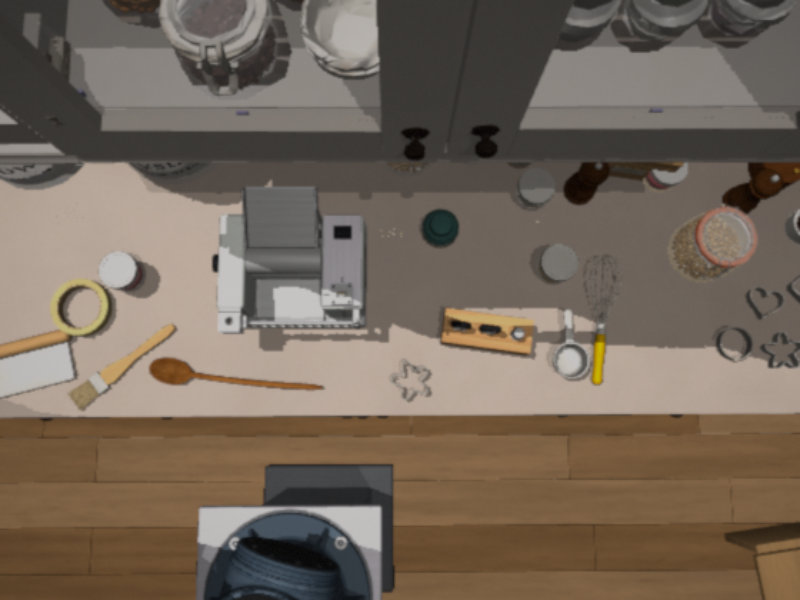

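View pics/side1.png

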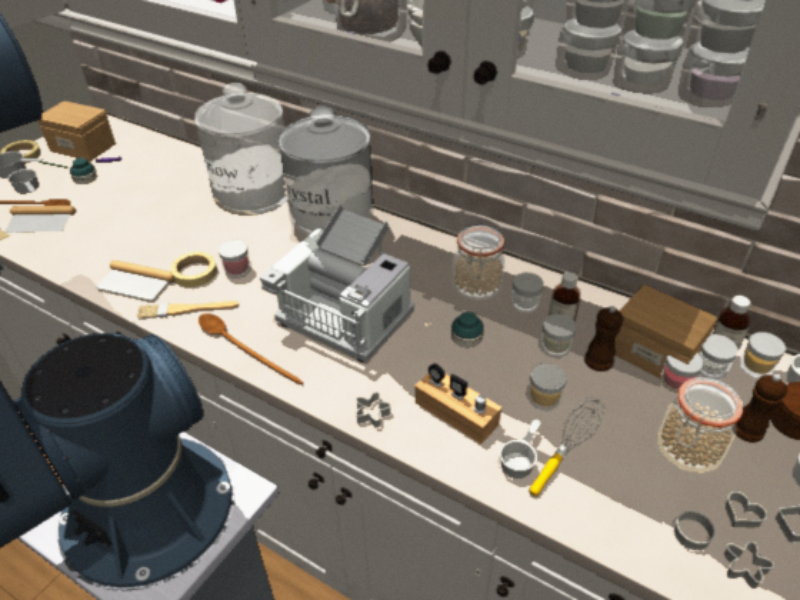

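The top picture shows the sheeter around (292,260), its fork at (228,322) and a dark square at (342,232) on the right cheek. The stand is at (488,330) with its pin at the right end. I'll take enlarged crops next.

```bash
python3 - <<'E'
from h import *
L=load('top');im=L['im']
a=cv2.resize(im[125:240,145:265],(480,460),interpolation=cv2.INTER_CUBIC)
b=cv2.resize(im[205:260,300:385],(680,440),interpolation=cv2.INTER_CUBIC)[:, :]
S=load('side')['im']
c=cv2.resize(S[245:315,280:360],(400,350),interpolation=cv2.INTER_CUBIC)
e=cv2.resize(S[140:255,180:300],(400,383),interpolation=cv2.INTER_CUBIC)
o=np.zeros((600,800,3),np.uint8)
o[:300,:313]=cv2.resize(a,(313,300)); b2=cv2.resize(b,(480,311)); o[:311,320:]=b2
o[312:,:329]=cv2.resize(c,(329,288)); o[312:,340:641]=cv2.resize(e,(301,288))
cv2.imwrite('pics/crop1.png',o)
E
```

```text
(no output)
```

View pics/crop1.png

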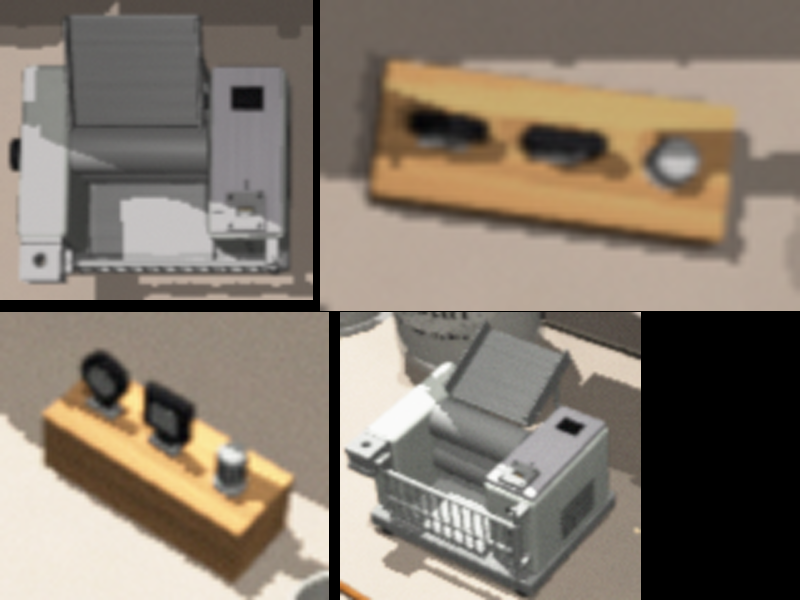

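The crop shows the round key at the left (+y) end, the square key in the middle and the pin at the right end. The fork hole is at crop (39,261). The keyhole bezel is at crop (245,208); the dark square behind it is only a display.

```bash
python3 - <<'E'
from h import *
L=load('top')
f=lambda u,v,z:px(L,u-.5,v-.5,z=z).round(4)
B=lambda x,y:(300+(x-320)/5.647,205+y/5.647)
A=lambda x,y:(145+x/2.608,125+y/2.608)
print('pin',f(*B(675,160),.08),'key',f(*B(448,124),.098),'sq',f(*B(564,140),.098))
for p in [(385,62),(735,106),(722,242),(372,197)]: print('stand',f(*B(*p),.05))
print('fork',f(*A(39,261),.15),'kh',f(*A(245,208),.155))
for p in[(39,275),(245,215),(245,190),(275,150)]:
    u,v=A(*p); print(px(L,u,v).round(3))
s=robot.state();i=robot.camera_info('wrist'); R=s['tcp_rot']
print(R.T@(i['eye']-s['position']),(R.T@i['orientation']).round(3),i['camera_matrix'])
E
```

```text
pin [ 0.4438 -0.3965  0.08  ] key [ 0.458  -0.2968  0.098 ] sq [ 0.4509 -0.3463  0.098 ]
stand [ 0.4913 -0.2734  0.05  ]
stand [ 0.4708 -0.4287  0.05  ]
stand [ 0.4105 -0.4209  0.05  ]
stand [ 0.4312 -0.2668  0.05  ]
fork [0.4585 0.0847 0.15  ] kh [ 0.5044 -0.0982  0.155 ]
[0.445 0.084 0.146]
[ 0.498 -0.099  0.145]
[ 0.52  -0.099  0.152]
[ 0.557 -0.126  0.151]
[ 0.07799432 -0.00031949 -0.13190244] [[-0.001 -0.953 -0.304]
 [ 1.    -0.    -0.002]
 [ 0.002 -0.304  0.953]] [[367.0072688    0.         279.71785522]
 [  0.         367.0072688  214.16463694]
 [  0.           0.           1.        ]]
```

>>> step_arm(
  plan=[
    [0, 0, 0, 0, 0, -0.115, 0],
    [0, 0, 0, 0, 0, -0.115, 0],
    [0, 0, 0, 0, 0, -0.115, 0],
    [0, 0, 0, 0, 0, -0.115, 0],
    [0, 0, 0, 0, 0, -0.115, 0],
  ],
)

```text
time: 0.52
position: [0.1404, 0.4797, 0.242]
tcp_rot: [[-0.957, -0.292, -0.0], [-0.292, 0.957, -0.001], [0.0, -0.001, -1.0]]
force: [-0.8, 0.3, -0.7]
opening: 0.999
finger_force: 0.0
```

>>> step_arm(
  plan=[
    [0, 0, 0, 0, 0, -0.115, 0],
    [0, 0, 0, 0, 0, -0.115, 0],
    [0, 0, 0, 0, 0, -0.115, 0],
    [0, 0, 0, 0, 0, -0.115, 0],
    [0, 0, 0, 0, 0, -0.115, 0],
  ],
)

```text
time: 0.93
position: [0.1404, 0.4796, 0.242]
tcp_rot: [[-0.644, -0.765, -0.0], [-0.765, 0.644, -0.001], [0.001, -0.0, -1.0]]
force: [0.1, -0.8, -0.1]
opening: 0.999
finger_force: 0.0
```

>>> step_arm(
  plan=[
    [0, 0, 0, 0, 0, -0.115, 0],
    [0, 0, 0, 0, 0, -0.115, 0],
    [0, 0, 0, 0, 0, -0.115, 0],
    [0, 0, 0, 0, 0, -0.115, 0],
    [0, 0, 0, 0, 0, -0.115, 0],
  ],
)

```text
time: 1.35
position: [0.1404, 0.4797, 0.242]
tcp_rot: [[-0.125, -0.992, -0.0], [-0.992, 0.125, -0.001], [0.001, 0.0, -1.0]]
force: [0.3, -0.7, 0.3]
opening: 1.004
finger_force: 0.0
```

>>> step_arm(
  plan=[
    [21.6, -19.5, -3, 0, 0, 0, 0],
    [21.6, -19.5, -3, 0, 0, 0, 0],
    [21.6, -19.5, -3, 0, 0, 0, 0],
    [21.6, -19.5, -3, 0, 0, 0, 0],
    [21.6, -19.5, -3, 0, 0, 0, 0],
  ],
)

```text
time: 1.77
position: [0.2234, 0.3587, 0.2572]
tcp_rot: [[-0.13, -0.992, -0.0], [-0.992, 0.13, -0.0], [0.0, 0.0, -1.0]]
force: [1.0, -0.6, 0.4]
opening: 1.006
finger_force: 0.0
```

>>> step_arm(
  plan=[
    [21.6, -19.5, -3, 0, 0, 0, 0],
    [21.6, -19.5, -3, 0, 0, 0, 0],
    [21.6, -19.5, -3, 0, 0, 0, 0],
    [21.6, -19.5, -3, 0, 0, 0, 0],
    [21.6, -19.5, -3, 0, 0, 0, 0],
  ],
)

```text
time: 2.18
position: [0.3061, 0.2389, 0.2723]
tcp_rot: [[-0.13, -0.992, -0.0], [-0.992, 0.13, -0.0], [0.0, 0.0, -1.0]]
force: [0.5, 0.3, -0.7]
opening: 1.004
finger_force: 0.0
```

>>> step_arm(
  plan=[
    [21.6, -19.5, -3, 0, 0, 0, 0],
    [21.6, -19.5, -3, 0, 0, 0, 0],
    [21.6, -19.5, -3, 0, 0, 0, 0],
    [21.6, -19.5, -3, 0, 0, 0, 0],
    [21.6, -19.5, -3, 0, 0, 0, 0],
  ],
)

```text
time: 2.6
position: [0.3887, 0.1191, 0.2873]
tcp_rot: [[-0.13, -0.991, -0.0], [-0.991, 0.13, -0.0], [0.0, 0.0, -1.0]]
force: [0.4, 1.1, -0.5]
opening: 0.995
finger_force: 0.0
```

>>> step_arm(
  plan=[
    [21.6, -19.5, -3, 0, 0, 0, 0],
    [21.6, -19.5, -3, 0, 0, 0, 0],
    [21.6, -19.5, -3, 0, 0, 0, 0],
    [21.6, -19.5, -3, 0, 0, 0, 0],
    [21.6, -19.5, -3, 0, 0, 0, 0],
  ],
)

```text
time: 3.02
position: [0.4713, -0.0007, 0.3022]
tcp_rot: [[-0.131, -0.991, -0.0], [-0.991, 0.131, 0.0], [-0.0, 0.0, -1.0]]
force: [0.7, 0.2, -0.4]
opening: 1.0
finger_force: 0.0
```

```bash
python3 - <<'E'
from h import *
s=robot.state(); print(s['time'],s['position'],s['tcp_rot'].round(4),s['qpos'],s['force'])
im,d=grab('wrist'); cv2.imwrite('pics/w1.png',cv2.resize(im,(800,600),interpolation=cv2.INTER_CUBIC))
L=load('wrist'); print(proj(L,[.4585,.0847,.15])*800/560,proj(L,[.5044,-.0982,.155])*800/560)
E
```

```text
3.0167 [ 0.47134882 -0.00071686  0.30224103] [[-1.305e-01 -9.914e-01 -4.000e-04]
 [-9.914e-01  1.305e-01  1.000e-04]
 [-0.000e+00  4.000e-04 -1.000e+00]] [-1.55753256e-03  1.52028810e-01  4.17543070e-02  1.46091028e+00
  5.67273451e-05 -1.44147683e+00] [ 0.67774813  0.22315621 -0.43559384]
[438.35766943 417.10525122] [307.64790536 109.81812427]
```

View pics/w1.png

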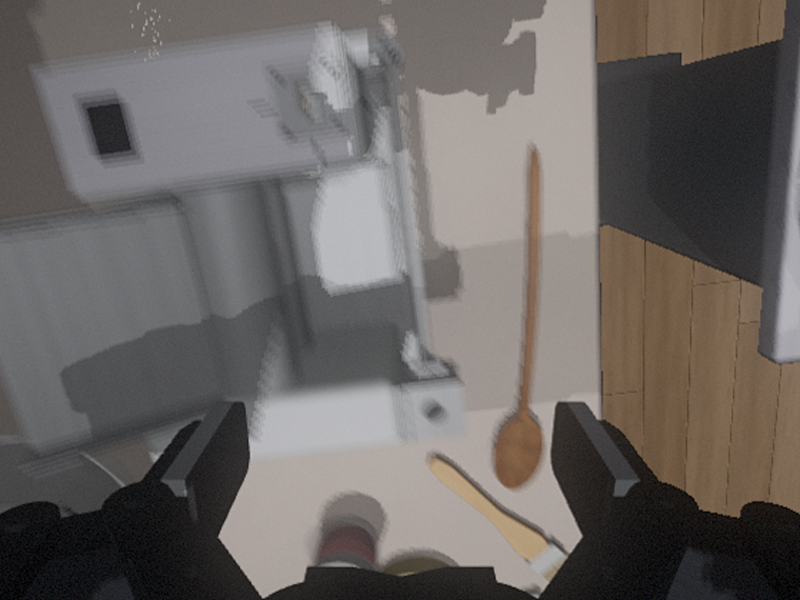

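The picture is blurred by motion. The fork hole is near (434,411) and the keyhole near (312,105). I'll retake it now that the arm is still and enlarge both.

```bash
python3 - <<'E'
from h import *
for k in range(3): im,d=grab('wrist')
a=cv2.resize(im[255:315,270:335],(390,360),interpolation=cv2.INTER_CUBIC)
b=cv2.resize(im[30:130,170:270],(400,400),interpolation=cv2.INTER_CUBIC)
o=np.zeros((400,800,3),np.uint8); o[:360,:390]=a; o[:,400:]=b
cv2.imwrite('pics/w2.png',o)
E
```

```text
(no output)
```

View pics/w2.png

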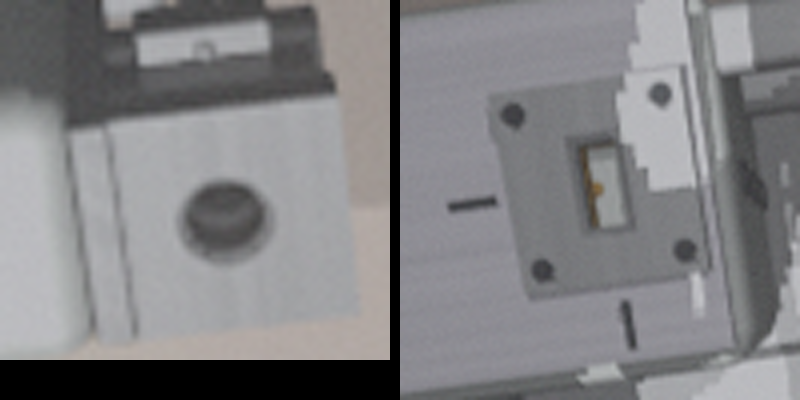

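The fork hole is at crop (226,222). The keyhole slot centre is at crop (601,183), with bezel screws at (512,115), (660,93), (685,250) and (542,270).

```bash
python3 - <<'E'
from h import *
L=load('wrist'); print(L['e'])
fa=lambda x,y:(270+x/6-.42,255+y/6-.42); fb=lambda x,y:(170+(x-400)/4-.38,30+y/4-.38)
for p in [(150,220),(290,220),(226,290)]: print('forktop',px(L,*map(round,fa(*p))).round(4))
for p in [(540,200),(660,220),(600,260),(470,150)]: print('bez',px(L,*map(round,fb(*p))).round(4))
for z in(.15,.152): print('fork',px(L,*fa(226,222),z=z))
for z in (.15,.152,.156): print('kh',px(L,*fb(601,183),z=z))
P=[px(L,*fb(*p),z=.152) for p in[(512,115),(660,93),(685,250),(542,270)]]
for i in range(4):
    v=P[(i+1)%4]-P[i]; print(np.degrees(np.arctan2(v[1],v[0])),np.linalg.norm(v))
print(robot.state()['position'])
E
```

```text
[ 0.46082111 -0.07769292  0.43366412]
forktop [0.4688 0.0823 0.1498]
forktop [0.449  0.0852 0.1494]
forktop [0.4598 0.0956 0.1496]
bez [ 0.5116 -0.097   0.1564]
bez [ 0.491  -0.0909  0.1563]
bez [ 0.503  -0.0856  0.1556]
bez [ 0.5235 -0.1076  0.1516]
fork [0.45834043 0.08419759 0.15      ]
fork [0.45835792 0.08305617 0.152     ]
kh [ 0.50145696 -0.09911084  0.15      ]
kh [ 0.50117046 -0.09895983  0.152     ]
kh [ 0.50059744 -0.09865781  0.156     ]
-179.92253965561423 0.026629332548325505
90.05608009154795 0.02656486625343243
-0.15278476583774483 0.026473390171480253
-89.60585335163368 0.026458884598758954
[4.70883660e-01 2.81666599e-04 3.01845917e-01]
```

>>> step_arm(
  plan=[
    [26.5, -1.7, 3, 0, 0, 0, 0],
    [26.5, -1.7, 3, 0, 0, 0, 0],
    [26.5, -1.7, 3, 0, 0, 0, 0],
    [26.5, -1.7, 3, 0, 0, 0, 0],
    [26.5, -1.7, 3, 0, 0, 0, 0],
  ],
)

```text
time: 3.63
position: [0.4615, -0.1318, 0.2872]
tcp_rot: [[-0.129, -0.992, 0.0], [-0.992, 0.129, 0.0], [-0.0, 0.0, -1.0]]
force: [-0.3, 0.4, -0.5]
opening: 0.996
finger_force: 0.0
```

>>> step_arm(
  plan=[
    [26.5, -1.7, 3, 0, 0, 0, 0],
    [26.5, -1.7, 3, 0, 0, 0, 0],
    [26.5, -1.7, 3, 0, 0, 0, 0],
    [26.5, -1.7, 3, 0, 0, 0, 0],
    [26.5, -1.7, 3, 0, 0, 0, 0],
  ],
)

```text
time: 4.05
position: [0.4529, -0.2643, 0.2722]
tcp_rot: [[-0.129, -0.992, -0.0], [-0.992, 0.129, 0.0], [-0.0, 0.0, -1.0]]
force: [1.0, -0.6, 0.4]
opening: 0.998
finger_force: 0.0
```

>>> step_arm(
  plan=[
    [26.5, -1.7, 10, 0, 0, 0, 0],
    [26.5, -1.7, 10, 0, 0, 0, 0],
    [26.5, -1.7, 10, 0, 0, 0, 0],
    [26.5, -1.7, 10, 0, 0, 0, 0],
    [26.5, -1.7, 10, 0, 0, 0, 0],
  ],
)

```text
time: 4.47
position: [0.4445, -0.3967, 0.2219]
tcp_rot: [[-0.129, -0.992, -0.0], [-0.992, 0.129, 0.0], [-0.0, 0.0, -1.0]]
force: [0.6, -0.2, -0.0]
opening: 0.999
finger_force: 0.0
```

>>> step_arm(
  plan=[
    [0, 0, 4, 0, 0, 0, 0],
    [0, 0, 0, 0, 0, 0, 0],
    [0, 0, 0, 0, 0, 0, 0],
    [0, 0, 0, 0, 0, 0, 0],
    [0, 0, 0, 0, 0, 0, 0],
  ],
)

```text
time: 4.88
position: [0.445, -0.3957, 0.2192]
tcp_rot: [[-0.129, -0.992, 0.001], [-0.992, 0.129, -0.001], [0.0, -0.001, -1.0]]
force: [0.3, 0.6, -0.2]
opening: 1.001
finger_force: 0.0
```

```bash
python3 - <<'E'
from h import *
s=robot.state(); print(s['time'],s['position'],s['tcp_rot'].round(4))
im,d=grab('wrist'); cv2.imwrite('pics/w3.png',cv2.resize(im,(800,600),interpolation=cv2.INTER_CUBIC))
E
```

```text
4.8833 [ 0.44495929 -0.39573533  0.21916394] [[-1.289e-01 -9.917e-01  8.000e-04]
 [-9.917e-01  1.289e-01 -6.000e-04]
 [ 5.000e-04 -9.000e-04 -1.000e+00]]
```

View pics/w3.png

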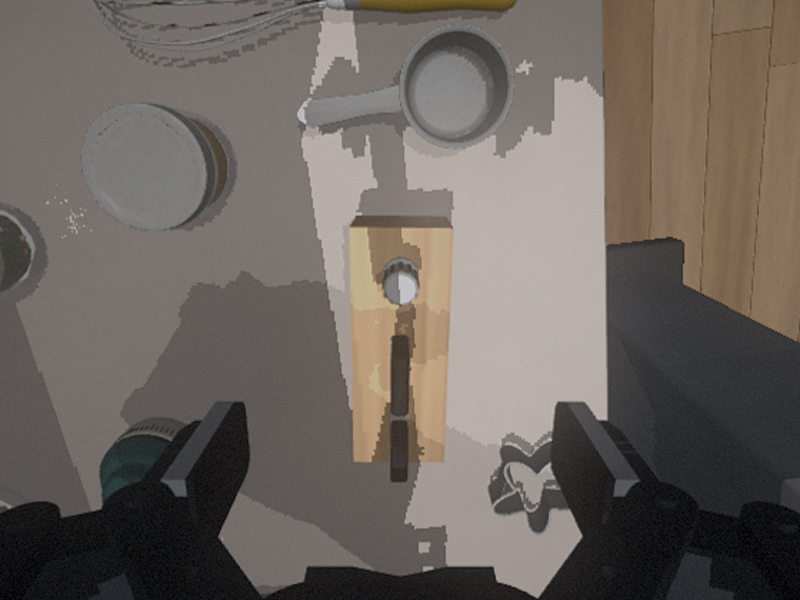

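The stand is well aligned with the tool. The pin's top is at (401,289), the square key at (400,375) and the round key at (399,450).

```bash
python3 - <<'E'
from h import *
L=load('wrist'); s=robot.state(); R=s['tcp_rot']; p=s['position']; print(p)
k=.7
for n,u,v,z in[('pin',401,289,.0815),('stA',349,227,.05),('stB',454,227,.05),('stC',354,462,.05),('stD',445,462,.05),('sq',400,336,.098),('sq2',400,415,.098),('rk',399,480,.08)]:
    q=px(L,u*k,v*k,z=z); print(n,q.round(4),((q-p)@R*1000).round(1))
for u,v in[(401,292),(430,350),(370,300)]: print(px(L,u*k,v*k).round(4))
E
```

```text
[ 0.4449167  -0.39591065  0.21911798]
pin [ 0.4438 -0.3978  0.0815] [  1.9   1.  137.6]
stA [ 0.4697 -0.4296  0.05  ] [ 30.1 -28.8 169.2]
stB [ 0.4099 -0.4217  0.05  ] [ 30.   31.6 169.1]
stC [ 0.4912 -0.2747  0.05  ] [-126.3  -30.1  169.1]
stD [ 0.4313 -0.2669  0.05  ] [-126.3   30.3  169. ]
sq [ 0.4469 -0.3775  0.098 ] [-18.6   0.5 121.1]
sq2 [ 0.4529 -0.3322  0.098 ] [-64.3   0.5 121.1]
rk [ 0.4605 -0.2784  0.08  ] [-118.6   -0.2  139.1]
[ 0.444  -0.3961  0.0816]
[ 0.4321 -0.3477  0.0496]
[ 0.4641 -0.3848  0.0506]
```

>>> step_arm(
  plan=[
    [0.4, 0.15, 16, 0, 0, 0, 0],
    [0.4, 0.15, 20, 0, 0, 0, 0],
    [0.4, 0.15, 20, 0, 0, 0, 0],
    [0.4, 0.15, 20, 0, 0, 0, 0],
    [0.3, 0.15, 20, 0, 0, 0, 0],
  ],
)

```text
time: 5.35
position: [0.4437, -0.3981, 0.122]
tcp_rot: [[-0.13, -0.992, 0.001], [-0.992, 0.13, -0.001], [0.001, -0.001, -1.0]]
force: [-0.4, -0.4, 0.3]
opening: 0.999
finger_force: 0.0
```

>>> step_arm(
  plan=[
    [0, 0, 18, 0, 0, 0, 60],
    [0, 0, 14, 0, 0, 0, 60],
    [0, 0, 12, 0, 0, 0, 60],
    [0, 0, 7, 0, 0, 0, 60],
    [0, 0, 3, 0, 0, 0, 60],
  ],
)

```text
time: 5.77
position: [0.4433, -0.3979, 0.0677]
tcp_rot: [[-0.13, -0.992, -0.001], [-0.992, 0.13, 0.001], [-0.0, 0.001, -1.0]]
force: [-0.6, 0.1, 0.6]
opening: 0.767
finger_force: 0.0
```

>>> step_arm(
  plan=[
    [0, 0, 0, 0, 0, 0, 255],
    [0, 0, 0, 0, 0, 0, 255],
    [0, 0, 0, 0, 0, 0, 255],
    [0, 0, 0, 0, 0, 0, 255],
    [0, 0, 0, 0, 0, 0, 255],
  ],
  squeeze=70,
)

```text
time: 6.18
position: [0.4438, -0.3988, 0.0693]
tcp_rot: [[-0.13, -0.991, 0.001], [-0.991, 0.13, -0.001], [0.001, -0.001, -1.0]]
force: [-1.0, 1.0, 6.8]
opening: 0.196
finger_force: 68.2
```

>>> step_arm(
  plan=[
    [0, 0, 0, 0, 0, 0, 255],
    [0, 0, 0, 0, 0, 0, 255],
    [0, 0, 0, 0, 0, 0, 255],
    [0, 0, 0, 0, 0, 0, 255],
    [0, 0, 0, 0, 0, 0, 255],
  ],
)

```text
time: 6.6
position: [0.4438, -0.3988, 0.0693]
tcp_rot: [[-0.13, -0.991, 0.001], [-0.991, 0.13, -0.001], [0.001, -0.001, -1.0]]
force: [-1.2, 1.5, 7.2]
opening: 0.194
finger_force: 68.2
```

>>> step_arm(
  plan=[
    [0, 0, -6, 0, 0, 0, 255],
    [0, 0, -12, 0, 0, 0, 255],
    [0, 0, -18, 0, 0, 0, 255],
    [0, 0, -22, 0, 0, 0, 255],
    [0, 0, -22, 0, 0, 0, 255],
  ],
)

```text
time: 7.02
position: [0.4432, -0.3983, 0.1496]
tcp_rot: [[-0.13, -0.991, -0.0], [-0.991, 0.13, 0.0], [-0.0, 0.0, -1.0]]
force: [0.5, -0.7, -0.9]
opening: 0.196
finger_force: 68.6
```

>>> step_arm(
  plan=[
    [0, 0, -25, 0, 0, 0, 255],
    [0, 0, -25, 0, 0, 0, 255],
    [0, 0, -25, 0, 0, 0, 255],
    [0, 0, -25, 0, 0, 0, 255],
    [0, 0, 0, 0, 0, 0, 255],
  ],
)

```text
time: 7.43
position: [0.4445, -0.3995, 0.2538]
tcp_rot: [[-0.13, -0.991, 0.005], [-0.991, 0.13, -0.005], [0.004, -0.006, -1.0]]
force: [1.7, -1.6, -0.2]
opening: 0.196
finger_force: 68.6
```

```bash
python3 - <<'E'
from h import *
s=robot.state(); print(s['time'],s['position'],s['tcp_rot'].round(4),s['force'],s['opening'])
im,d=grab('wrist'); L=load('wrist')
p=s['position'];R=s['tcp_rot']
top=p+R@[0,0,-.012]; print(proj(L,top), proj(L,p+R@[0,0,.059]))
cv2.imwrite('pics/w4.png',cv2.resize(im[220:420,180:380],(600,600),interpolation=cv2.INTER_CUBIC))
E
```

```text
7.4333 [ 0.44447096 -0.39947261  0.25379194] [[-0.1303 -0.9915  0.005 ]
 [-0.9915  0.1303 -0.0045]
 [ 0.0038 -0.0056 -1.    ]] [ 1.68022257 -1.6262189  -0.17509247] 0.19639188001240307
[278.90875054 315.55574439] [279.21610051 243.93848798]
```

View pics/w4.png

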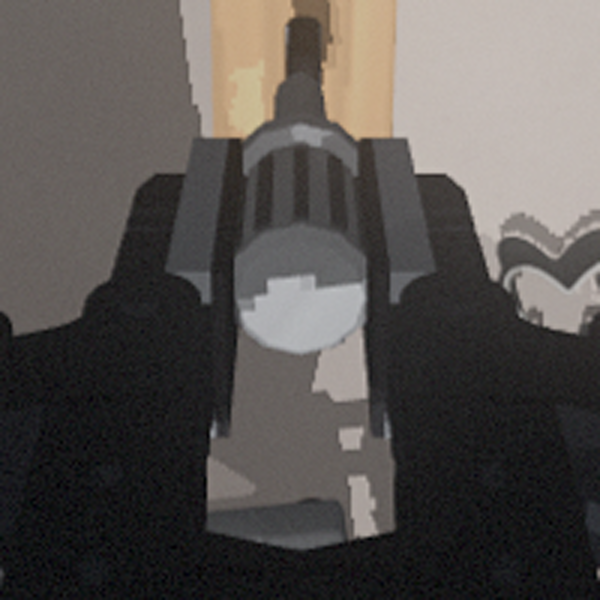

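The picture shows the pin upright between the pads, its top at crop (300,288) and its tapered tip near (301,75). That matches the model to about 0.5 mm. I'll carry it to the fork.

>>> step_arm(
  plan=[
    [-12, 1.2, 0, 0, 0, 0, 255],
    [-24, 2.5, 0, 0, 0, 0, 255],
    [-26, 2.7, 0, 0, 0, 0, 255],
    [-26, 2.7, 0, 0, 0, 0, 255],
    [-26, 2.7, 0, 0, 0, 0, 255],
  ],
)

```text
time: 7.9
position: [0.446, -0.2826, 0.2476]
tcp_rot: [[-0.131, -0.991, -0.001], [-0.991, 0.131, 0.001], [-0.001, 0.001, -1.0]]
force: [-0.3, -0.0, -0.1]
opening: 0.191
finger_force: 68.6
```

>>> step_arm(
  plan=[
    [-26, 2.7, 0, 0, 0, 0, 255],
    [-26, 2.7, 0, 0, 0, 0, 255],
    [-26, 2.7, 0, 0, 0, 0, 255],
    [-26, 2.7, 0, 0, 0, 0, 255],
    [-26, 2.7, 0, 0, 0, 0, 255],
  ],
)

```text
time: 8.32
position: [0.4495, -0.1519, 0.2478]
tcp_rot: [[-0.13, -0.991, -0.001], [-0.991, 0.13, 0.0], [-0.0, 0.001, -1.0]]
force: [0.6, -0.6, -1.0]
opening: 0.196
finger_force: 68.6
```

>>> step_arm(
  plan=[
    [-26, 2.7, 0, 0, 0, 0, 255],
    [-26, 2.7, 0, 0, 0, 0, 255],
    [-26, 2.7, 0, 0, 0, 0, 255],
    [-26, 2.7, 0, 0, 0, 0, 255],
    [-26, 2.7, 0, 0, 0, 0, 255],
  ],
)

```text
time: 8.73
position: [0.4531, -0.0214, 0.2478]
tcp_rot: [[-0.13, -0.991, -0.001], [-0.991, 0.13, 0.0], [0.0, 0.001, -1.0]]
force: [0.6, 0.3, -1.4]
opening: 0.189
finger_force: 68.6
```

>>> step_arm(
  plan=[
    [-26, 2.7, 5, 0, 0, 0, 255],
    [-26, 2.7, 5, 0, 0, 0, 255],
    [-24, 2.4, 5, 0, 0, 0, 255],
    [-10, 1, 5, 0, 0, 0, 255],
    [0, 0, 5, 0, 0, 0, 255],
  ],
)

```text
time: 9.15
position: [0.4558, 0.0653, 0.2225]
tcp_rot: [[-0.128, -0.992, -0.001], [-0.992, 0.128, 0.0], [-0.0, 0.001, -1.0]]
force: [-0.1, -0.6, -0.7]
opening: 0.194
finger_force: 68.6
```

>>> step_arm(
  plan=[
    [0, 0, 4, 0, 0, 0, 255],
    [0, 0, 0, 0, 0, 0, 255],
    [0, 0, 0, 0, 0, 0, 255],
    [0, 0, 0, 0, 0, 0, 255],
    [0, 0, 0, 0, 0, 0, 255],
  ],
)

```text
time: 9.57
position: [0.4563, 0.0632, 0.2196]
tcp_rot: [[-0.131, -0.991, 0.0], [-0.991, 0.131, -0.0], [-0.0, -0.0, -1.0]]
force: [-0.3, 0.3, 0.5]
opening: 0.197
finger_force: 68.6
```

```bash
python3 - <<'E'
from h import *
s=robot.state(); print(s['time'],s['position'],s['tcp_rot'].round(4),s['force'],s['opening'])
im,d=grab('wrist'); L=load('wrist')
p=s['position'];R=s['tcp_rot']
print(proj(L,[.4583,.0842,.15]),proj(L,p+R@[-.0004,.0004,.0593]),proj(L,p+R@[-.0004,.0004,p[2]-.15]))
print(R.T@(np.array([.4583,.0842,.15])-p)*1000)
cv2.imwrite('pics/w5.png',cv2.resize(im[180:330,210:360],(600,600),interpolation=cv2.INTER_CUBIC))
E
```

```text
9.5667 [0.45630502 0.06315814 0.21957874] [[-1.313e-01 -9.913e-01  4.000e-04]
 [-9.913e-01  1.313e-01 -0.000e+00]
 [-1.000e-04 -4.000e-04 -1.000e+00]] [-0.25440028  0.2933992   0.5066648 ] 0.1965863975985524
[280.60610862 269.7439929 ] [279.89877813 244.38181989] [279.89574173 237.73685653]
[-21.11801544   0.81493358  69.57949295]
```

View pics/w5.png

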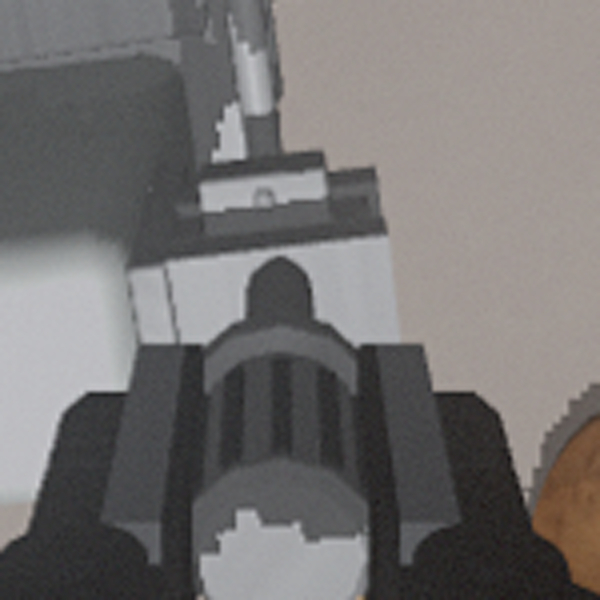

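The tip at crop (280,258) matches the prediction, and the fork's corner shows at (387,234). The hand stopped about 21 mm short of the fork. I'll check the hole position through that corner.

```bash
python3 - <<'E'
from h import *
L=load('wrist')
c2=px(L,210+387/4-.4,180+234/4-.4,z=.15)
import copy
E1=dict(K=L['K'],R=L['R'],e=np.array([0.46082111,-0.07769292,0.43366412]))
f=lambda x,y:px(E1,270+x/6-.42,255+y/6-.42,z=.15)
print(c2,f(335,95),f(226,222), 'hole now',f(226,222)-f(335,95)+c2)
tl2=px(L,210+165/4-.4,180+264/4-.4,z=.15); print(tl2,f(105,120))
E
```

```text
[0.44060767 0.06588356 0.15      ] [0.44093145 0.06611526 0.15      ] [0.45849321 0.08422024 0.15      ] hole now [0.45816943 0.08398853 0.15      ]
[0.47368677 0.06627812 0.15      ] [0.47379416 0.06570814 0.15      ]
```

>>> step_arm(
  plan=[
    [-7, 0.1, 0, 0, 0, 0, 255],
    [-7, 0.2, 0, 0, 0, 0, 255],
    [-6.6, 0.1, 0, 0, 0, 0, 255],
    [0, 0, 0, 0, 0, 0, 255],
    [0, 0, 0, 0, 0, 0, 255],
  ],
)

```text
time: 10.03
position: [0.4584, 0.0849, 0.2192]
tcp_rot: [[-0.129, -0.992, -0.0], [-0.992, 0.129, -0.0], [0.0, 0.0, -1.0]]
force: [-0.8, 0.1, -0.9]
opening: 0.187
finger_force: 68.6
```

>>> step_arm(
  plan=[
    [0, 0, 3, 0, 0, 0, 255],
    [0, 0, 4, 0, 0, 0, 255],
    [0, 0, 4, 0, 0, 0, 255],
    [0, 0, 3, 0, 0, 0, 255],
    [0, 0, 0, 0, 0, 0, 255],
  ],
)

```text
time: 10.45
position: [0.458, 0.0841, 0.2045]
tcp_rot: [[-0.13, -0.991, -0.001], [-0.991, 0.13, -0.0], [0.0, 0.001, -1.0]]
force: [0.4, -0.1, -0.5]
opening: 0.188
finger_force: 68.6
```

>>> step_arm(
  plan=[
    [0, 0, 2, 0, 0, 0, 255],
    [0, 0, 2, 0, 0, 0, 255],
    [0, 0, 2, 0, 0, 0, 255],
    [0, 0, 2, 0, 0, 0, 255],
    [0, 0, 0, 0, 0, 0, 255],
  ],
)

```text
time: 10.87
position: [0.4583, 0.0842, 0.1969]
tcp_rot: [[-0.13, -0.991, -0.0], [-0.991, 0.13, -0.0], [0.0, 0.0, -1.0]]
force: [-0.3, 0.2, -1.3]
opening: 0.195
finger_force: 68.6
```

>>> step_arm(
  plan=[
    [0, 0, 2, 0, 0, 0, 255],
    [0, 0, 2, 0, 0, 0, 255],
    [0, 0, 3, 0, 0, 0, 255],
    [0, 0, 3, 0, 0, 0, 255],
    [0, 0, 2, 0, 0, 0, 255],
  ],
)

```text
time: 11.28
position: [0.4583, 0.0843, 0.1849]
tcp_rot: [[-0.13, -0.991, -0.0], [-0.991, 0.13, -0.0], [0.0, 0.0, -1.0]]
force: [0.4, 0.3, 0.1]
opening: 0.195
finger_force: 68.6
```

>>> step_arm(
  plan=[
    [0, 0, 2, 0, 0, 0, 255],
    [0, 0, 2, 0, 0, 0, 255],
    [0, 0, 3, 0, 0, 0, 255],
    [0, 0, 3, 0, 0, 0, 255],
    [0, 0, 2, 0, 0, 0, 255],
  ],
)

```text
time: 11.7
position: [0.4583, 0.0842, 0.1729]
tcp_rot: [[-0.13, -0.991, -0.0], [-0.991, 0.13, -0.0], [0.0, 0.0, -1.0]]
force: [-0.1, -0.8, 0.9]
opening: 0.192
finger_force: 68.7
```

>>> step_arm(
  plan=[
    [0, 0, 1, 0, 0, 0, 255],
    [0, 0, 1, 0, 0, 0, 255],
    [0, 0, 1, 0, 0, 0, 255],
    [0, 0, 0.7, 0, 0, 0, 255],
    [0, 0, 0, 0, 0, 0, 255],
  ],
)

```text
time: 12.12
position: [0.4584, 0.0843, 0.1695]
tcp_rot: [[-0.13, -0.991, 0.0], [-0.991, 0.13, -0.0], [0.0, -0.0, -1.0]]
force: [0.5, -0.9, -1.9]
opening: 0.193
finger_force: 68.6
```

>>> step_arm(
  plan=[
    [0, 0, 0.5, 0, 0, 0, 255],
    [0, 0, 0.5, 0, 0, 0, 255],
    [0, 0, 0, 0, 0, 0, 255],
    [0, 0, 0, 0, 0, 0, 255],
    [0, 0, 0, 0, 0, 0, 255],
  ],
)

```text
time: 12.53
position: [0.4585, 0.0843, 0.1693]
tcp_rot: [[-0.13, -0.991, 0.001], [-0.991, 0.13, 0.0], [-0.0, -0.001, -1.0]]
force: [-4.0, -2.8, 13.3]
opening: 0.194
finger_force: 70.0
```

>>> step_arm(
  plan=[
    [0, 0, 0, 0, 0, 0, 120],
    [0, 0, 0, 0, 0, 0, 80],
    [0, 0, 0, 0, 0, 0, 0],
    [0, 0, 0, 0, 0, 0, 0],
    [0, 0, 0, 0, 0, 0, 0],
  ],
)

```text
time: 12.95
position: [0.4584, 0.0843, 0.1685]
tcp_rot: [[-0.13, -0.991, -0.0], [-0.991, 0.13, 0.0], [-0.0, 0.0, -1.0]]
force: [-0.5, -0.4, -0.8]
opening: 0.89
finger_force: 0.0
```

>>> step_arm(
  plan=[
    [0, 0, -6, 0, 0, 0, 0],
    [0, 0, -20, 0, 0, 0, 0],
    [0, 0, -24, 0, 0, 0, 0],
    [0, 0, -30, 0, 0, 0, 0],
    [0, 0, -30, 0, 0, 0, 0],
  ],
)

```text
time: 13.37
position: [0.4579, 0.0842, 0.2801]
tcp_rot: [[-0.13, -0.991, -0.001], [-0.991, 0.13, -0.0], [0.0, 0.0, -1.0]]
force: [1.7, 0.8, 1.1]
opening: 1.001
finger_force: 0.0
```

>>> step_arm(
  plan=[
    [0, 0, 0, 0, 0, 0, 0],
    [0, 0, 0, 0, 0, 0, 0],
    [0, 0, 0, 0, 0, 0, 0],
    [0, 0, 0, 0, 0, 0, 0],
    [0, 0, 0, 0, 0, 0, 0],
  ],
)

```text
time: 13.78
position: [0.458, 0.0842, 0.2778]
tcp_rot: [[-0.13, -0.991, -0.002], [-0.991, 0.13, -0.0], [0.0, 0.001, -1.0]]
force: [0.2, -0.4, -0.3]
opening: 1.0
finger_force: 0.0
```

```bash
python3 - <<'E'
from h import *
s=robot.state(); print(s['time'],s['position'],s['tcp_rot'].round(4),s['force'],s['opening'])
im,d=grab('wrist'); L=load('wrist')
u,v=proj(L,[.4583,.0842,.1815]); print(u,v)
for du in(-6,0,6):
  for dv in(-6,0,6): print(px(L,u+du,v+dv).round(4),end=' ')
E
```

```text
13.7833 [0.4579573  0.08418799 0.27780742] [[-1.302e-01 -9.915e-01 -1.500e-03]
 [-9.915e-01  1.302e-01 -3.000e-04]
 [ 5.000e-04  1.500e-03 -1.000e+00]] [ 0.16317705 -0.43196696 -0.26136347] 0.9996935096321912
278.53047768457765 222.57939750245262
[0.4616 0.0794 0.182 ] [0.4621 0.0832 0.1831] [0.4628 0.0877 0.1818] [0.4577 0.08   0.1819] [0.4582 0.0838 0.1826] [0.4588 0.0879 0.1828] [0.4539 0.0808 0.1808] [0.4544 0.0845 0.1821] [0.455  0.0891 0.1807]
```

>>> step_arm(
  plan=[
    [25.3, -3.3, 0, 0, 0, 0, 0],
    [25.3, -3.3, 0, 0, 0, 0, 0],
    [25.3, -3.3, 0, 0, 0, 0, 0],
    [25.3, -3.3, 0, 0, 0, 0, 0],
    [25.3, -3.3, 0, 0, 0, 0, 0],
  ],
)

```text
time: 14.25
position: [0.4579, -0.0444, 0.2782]
tcp_rot: [[-0.13, -0.992, -0.001], [-0.992, 0.13, 0.0], [0.0, 0.001, -1.0]]
force: [0.2, 0.9, 0.7]
opening: 0.998
finger_force: 0.0
```

>>> step_arm(
  plan=[
    [25.3, -3.3, 0, 0, 0, 0, 0],
    [25.3, -3.3, 0, 0, 0, 0, 0],
    [25.3, -3.3, 0, 0, 0, 0, 0],
    [25.3, -3.3, 0, 0, 0, 0, 0],
    [25.3, -3.3, 0, 0, 0, 0, 0],
  ],
)

```text
time: 14.67
position: [0.4577, -0.1721, 0.2782]
tcp_rot: [[-0.13, -0.991, -0.001], [-0.991, 0.13, 0.0], [-0.0, 0.001, -1.0]]
force: [1.4, 0.2, 0.1]
opening: 0.997
finger_force: 0.0
```

>>> step_arm(
  plan=[
    [25.3, -3.3, 12, 0, 0, 0, 0],
    [25.3, -3.3, 12, 0, 0, 0, 0],
    [25.3, -3.3, 12, 0, 0, 0, 0],
    [25.3, -3.3, 12, 0, 0, 0, 0],
    [25.3, -3.3, 12, 0, 0, 0, 0],
  ],
)

```text
time: 15.08
position: [0.4576, -0.2996, 0.2175]
tcp_rot: [[-0.13, -0.991, -0.001], [-0.991, 0.13, 0.0], [-0.0, 0.001, -1.0]]
force: [0.6, -0.1, -0.2]
opening: 0.994
finger_force: 0.0
```

>>> step_arm(
  plan=[
    [0, 0, 0, 0, 0, 0.007, 0],
    [0, 0, 0, 0, 0, 0, 0],
    [0, 0, 0, 0, 0, 0, 0],
    [0, 0, 0, 0, 0, 0, 0],
    [0, 0, 0, 0, 0, 0, 0],
  ],
)

```text
time: 15.5
position: [0.4584, -0.2977, 0.2192]
tcp_rot: [[-0.136, -0.991, 0.001], [-0.991, 0.136, -0.0], [0.0, -0.001, -1.0]]
force: [0.0, -0.4, -0.5]
opening: 0.998
finger_force: 0.0
```

```bash
python3 - <<'E'
from h import *
s=robot.state(); print(s['time'],s['position'],s['tcp_rot'].round(4))
im,d=grab('wrist'); L=load('wrist'); p=s['position'];R=s['tcp_rot']
vv,uu=np.mgrid[150:400,200:360]
K=L['K'];D=d[150:400,200:360]
c=np.stack([(uu-K[0,2])/K[0,0]*D,(vv-K[1,2])/K[1,1]*D,D],-1)
w=c@L['R'].T+L['e']; t=(w-p)@R*1000
m=(w[...,2]>.075)&(w[...,2]<.105)&(D>0)&(abs(t[...,1])<15)
for lo in range(-110,70,6):
    q=m&(t[...,0]>=lo)&(t[...,0]<lo+6)
    if q.sum()>3: print(lo,q.sum(),'y',t[...,1][q].mean().round(2),np.ptp(t[...,1][q]).round(1),'ztop',np.percentile(w[...,2][q],95).round(4))
cv2.imwrite('pics/w6.png',cv2.resize(im[170:400,180:380],(600,690))[:600])
E
```

```text
15.5 [ 0.4583955  -0.29774222  0.21915296] [[-1.360e-01 -9.907e-01  7.000e-04]
 [-9.907e-01  1.360e-01 -3.000e-04]
 [ 2.000e-04 -7.000e-04 -1.000e+00]]
-20 11 y 0.35 8.4 ztop 0.0898
-14 69 y 0.15 9.9 ztop 0.0956
-8 97 y -0.0 9.6 ztop 0.098
-2 106 y 0.2 9.4 ztop 0.0987
4 123 y 0.12 9.4 ztop 0.0981
10 145 y 0.15 9.6 ztop 0.0959
16 91 y 0.23 9.8 ztop 0.0894
28 8 y -0.01 6.3 ztop 0.0967
34 118 y 0.23 9.1 ztop 0.099
40 87 y 0.37 9.8 ztop 0.0994
```

View pics/w6.png

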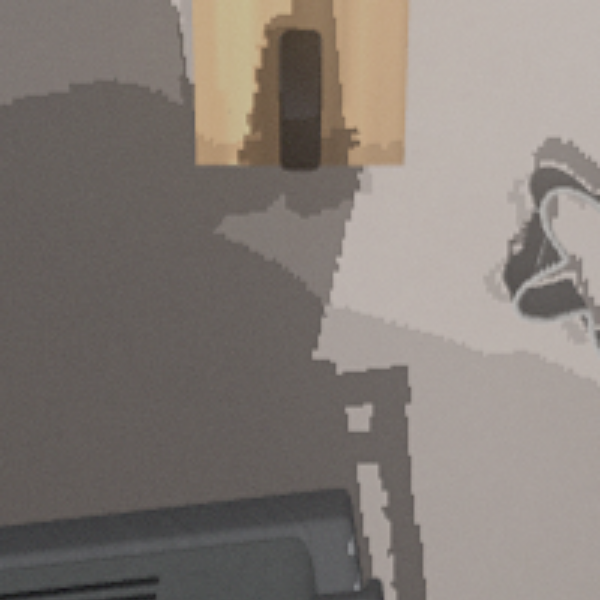

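The profile is round, topping out at .098 near tool x +1 mm and y +0.15 mm. The square key stands farther off. I'll go down and grip.

>>> step_arm(
  plan=[
    [0.3, 0.1, 16, 0, 0, 0, 0],
    [0.3, 0.05, 20, 0, 0, 0, 0],
    [0.2, 0, 20, 0, 0, 0, 0],
    [0.2, 0, 20, 0, 0, 0, 0],
    [0, 0, 18, 0, 0, 0, 60],
  ],
)

```text
time: 15.97
position: [0.4579, -0.2989, 0.1239]
tcp_rot: [[-0.136, -0.991, 0.0], [-0.991, 0.136, -0.0], [0.0, -0.0, -1.0]]
force: [-0.1, -0.7, 0.4]
opening: 0.887
finger_force: 0.0
```

>>> step_arm(
  plan=[
    [0, 0, 18, 0, 0, 0, 60],
    [0, 0, 14, 0, 0, 0, 60],
    [0, 0, 10, 0, 0, 0, 60],
    [0, 0, 6, 0, 0, 0, 60],
    [0, 0, 3.2, 0, 0, 0, 60],
  ],
)

```text
time: 16.38
position: [0.4578, -0.2991, 0.0731]
tcp_rot: [[-0.137, -0.991, -0.0], [-0.991, 0.137, 0.0], [-0.0, 0.0, -1.0]]
force: [0.0, -1.6, -0.2]
opening: 0.767
finger_force: 0.0
```

>>> step_arm(
  plan=[
    [0, 0, 0, 0, 0, 0, 60],
    [0, 0, 0, 0, 0, 0, 160],
    [0, 0, 0, 0, 0, 0, 255],
    [0, 0, 0, 0, 0, 0, 255],
    [0, 0, 0, 0, 0, 0, 255],
  ],
  squeeze=110,
)

```text
time: 16.8
position: [0.458, -0.2996, 0.0739]
tcp_rot: [[-0.137, -0.991, 0.001], [-0.991, 0.137, -0.0], [0.0, -0.001, -1.0]]
force: [-0.7, 0.5, 0.0]
opening: 0.196
finger_force: 0.0
```

>>> step_arm(
  plan=[
    [0, 0, 0, 0, 0, 0, 255],
    [0, 0, 0, 0, 0, 0, 255],
    [0, 0, 0, 0, 0, 0, 255],
    [0, 0, 0, 0, 0, 0, 255],
    [0, 0, 0, 0, 0, 0, 255],
  ],
)

```text
time: 17.22
position: [0.4578, -0.2995, 0.0739]
tcp_rot: [[-0.137, -0.991, 0.0], [-0.991, 0.137, -0.0], [0.0, -0.0, -1.0]]
force: [-2.5, 1.5, 6.7]
opening: 0.104
finger_force: 107.2
```

>>> step_arm(
  plan=[
    [0, 0, -6, 0, 0, 0, 255],
    [0, 0, -14, 0, 0, 0, 255],
    [0, 0, -22, 0, 0, 0, 255],
    [0, 0, -24, 0, 0, 0, 255],
    [0, 0, -24, 0, 0, 0, 255],
  ],
)

```text
time: 17.63
position: [0.4576, -0.2992, 0.1647]
tcp_rot: [[-0.137, -0.991, -0.0], [-0.991, 0.137, 0.0], [-0.0, 0.0, -1.0]]
force: [0.3, -1.1, -1.1]
opening: 0.105
finger_force: 107.9
```

>>> step_arm(
  plan=[
    [0, 0, -24, 0, 0, 0, 255],
    [0, 0, -24, 0, 0, 0, 255],
    [0, 0, -24, 0, 0, 0, 255],
    [0, 0, -18, 0, 0, 0, 255],
    [0, 0, -6, 0, 0, 0, 255],
  ],
)

```text
time: 18.05
position: [0.4585, -0.2999, 0.2626]
tcp_rot: [[-0.137, -0.991, 0.003], [-0.991, 0.137, -0.002], [0.002, -0.004, -1.0]]
force: [1.2, 0.7, 0.1]
opening: 0.101
finger_force: 107.9
```

>>> step_arm(
  plan=[
    [-14, -1, 0, 0, 0, 0, 255],
    [-24, -1.8, 0, 0, 0, 0, 255],
    [-24, -1.8, 0, 0, 0, 0, 255],
    [-24, -1.8, 0, 0, 0, 0, 255],
    [-24, -1.8, 0, 0, 0, 0, 255],
  ],
)

```text
time: 18.47
position: [0.4806, -0.1898, 0.2582]
tcp_rot: [[-0.137, -0.991, -0.001], [-0.991, 0.137, 0.001], [-0.001, 0.002, -1.0]]
force: [0.1, 0.3, -0.4]
opening: 0.099
finger_force: 107.9
```

>>> step_arm(
  plan=[
    [-24, -1.8, 0, 0, 0, 0, 255],
    [-24, -1.8, 0, 0, 0, 0, 255],
    [-24, -1.8, 0, 0, 0, 0, 255],
    [-14, -1, 0, 0, 0, 0, 255],
    [-8, -0.4, 0, 0, 0, 0, 255],
  ],
)

```text
time: 18.88
position: [0.5003, -0.0971, 0.2583]
tcp_rot: [[-0.135, -0.991, -0.002], [-0.991, 0.135, 0.001], [-0.0, 0.002, -1.0]]
force: [-0.3, -0.2, -0.5]
opening: 0.1
finger_force: 107.9
```

>>> step_arm(
  plan=[
    [0, 0, 6, 0, 0, -0.05, 255],
    [0, 0, 8, 0, 0, -0.05, 255],
    [0, 0, 8, 0, 0, -0.037, 255],
    [0, 0, 0, 0, 0, 0, 255],
    [0, 0, 0, 0, 0, 0, 255],
  ],
)

```text
time: 19.3
position: [0.5001, -0.0994, 0.2368]
tcp_rot: [[-0.002, -1.0, -0.001], [-1.0, 0.002, 0.0], [-0.0, 0.001, -1.0]]
force: [0.1, 0.8, -1.9]
opening: 0.099
finger_force: 107.9
```

```bash
python3 - <<'E'
from h import *
robot.get_image('wrist')
s=robot.state(); print(s['time'],s['position'],s['tcp_rot'].round(4),s['force'],s['opening'],s['qpos'])
im,d=grab('wrist'); L=load('wrist')
p=s['position'];R=s['tcp_rot']
g=lambda x,y,z:proj(L,p+R@[x,y,z])
print('top',g(-.0008,0,-.0241),'nose',g(-.0008,0,.0539),'kh',proj(L,[.5006,-.0987,.156]))
cv2.imwrite('pics/w7.png',cv2.resize(im[200:350,180:380],(800,600),interpolation=cv2.INTER_CUBIC))
E
```

```text
19.35 [ 0.50036697 -0.09943983  0.23728196] [[-2.3e-03 -1.0e+00 -6.0e-04]
 [-1.0e+00  2.3e-03  1.0e-04]
 [-1.0e-04  6.0e-04 -1.0e+00]] [ 0.21058994 -0.13558061 -0.40854564] 0.09894002474352534 [-1.96146259e-01  2.35372297e-01 -1.84649795e-02  1.31755848e+00
 -5.27736524e-05 -1.76463001e+00]
top [278.58710117 337.28706242] nose [279.01248036 248.72581758] kh [278.64274449 231.30454806]
```

View pics/w7.png

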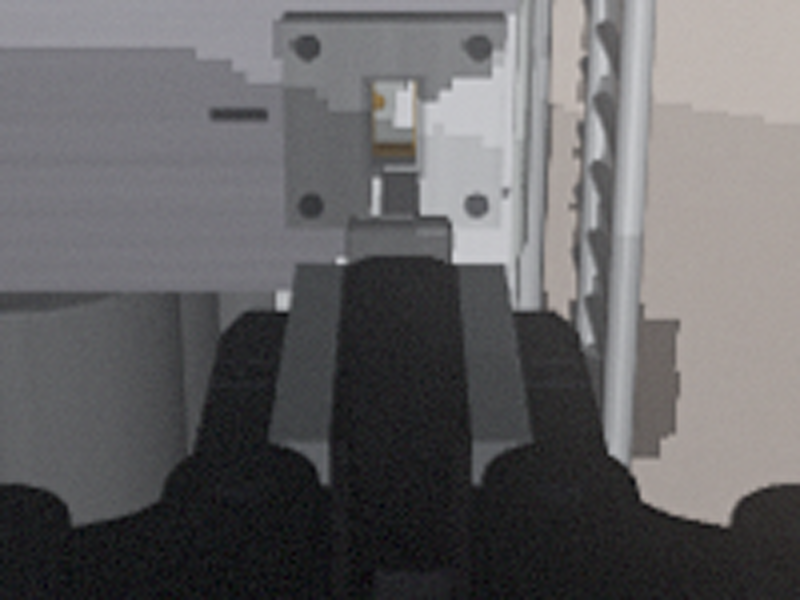

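The bezel screws are at (307,47), (478,47), (310,205) and (476,205), so the slot centre is about (393,127). The blade's centre line is at u≈401, its nose ends near v≈170, and the shoulder's lower edge spans (347..452, 218).

```bash
python3 - <<'E'
from h import *
s=robot.state(); L=load('wrist'); p=s['position'];R=s['tcp_rot']; print(p)
def tool(u,v,z): # tool-frame point on plane tool z=z
    return (R.T@(px(L,180+u/4-.4,200+v/4-.4,z=p[2]-z)-p)*1000).round(2)
zk=p[2]-.156
print('kh',tool(392.7,127.2,zk)); 
for q in[(307,47),(478,47),(476,205),(310,205)]: print('screw',tool(*q,zk))
print('slot sides',tool(368,120,zk),tool(420,120,zk),'slot near end',tool(394,78,zk))
print('nose edge',tool(401.5,170,.0539),'shoulder',tool(347,218,.0239),tool(452,218,.0239))
print('blade sides',tool(385,200,.04),tool(418,200,.04),'bow',tool(335,400,-.005),tool(470,400,-.005))
E
```

```text
[ 0.50057873 -0.09947269  0.23756857]
kh [-0.83 -0.56 81.57]
screw [ 12.15 -13.54  81.57]
screw [12.12 12.44 81.57]
screw [-13.88  12.51  81.57]
screw [-13.84 -13.59  81.57]
slot sides [ 0.35 -4.36 81.57] [ 0.34  3.66 81.57] slot near end [ 7.18 -0.34 81.57]
nose edge [ 3.18  0.77 53.9 ] shoulder [ 9.31 -5.53 23.9 ] [ 9.29  6.55 23.9 ]
blade sides [ 4.69 -1.33 40.  ] [ 4.68  2.84 40.  ] bow [ 2.73 -5.79 -5.  ] [ 2.71  7.39 -5.  ]
```

>>> step_arm(
  plan=[
    [0.3, -1.1, 3, 0, 0, 0, 255],
    [0, 0, 6, 0, 0, 0, 255],
    [0, 0, 6, 0, 0, 0, 255],
    [0, 0, 6, 0, 0, 0, 255],
    [0, 0, 3, 0, 0, 0, 255],
  ],
)

```text
time: 19.82
position: [0.5013, -0.0996, 0.2122]
tcp_rot: [[-0.001, -1.0, -0.001], [-1.0, 0.001, 0.0], [-0.0, 0.001, -1.0]]
force: [1.0, -0.0, -1.3]
opening: 0.096
finger_force: 107.9
```

>>> step_arm(
  plan=[
    [0, 0, 2, 0, 0, 0, 255],
    [0, 0, 2, 0, 0, 0, 255],
    [0, 0, 2, 0, 0, 0, 255],
    [0, 0, 2, 0, 0, 0, 255],
    [0, 0, 0, 0, 0, 0, 255],
  ],
)

```text
time: 20.23
position: [0.5016, -0.0997, 0.2051]
tcp_rot: [[-0.001, -1.0, -0.0], [-1.0, 0.001, 0.0], [-0.0, 0.0, -1.0]]
force: [-0.1, -0.4, -0.5]
opening: 0.095
finger_force: 107.9
```

>>> step_arm(
  plan=[
    [0, 0, 1.5, 0, 0, 0, 255],
    [0, 0, 1.5, 0, 0, 0, 255],
    [0, 0, 1.5, 0, 0, 0, 255],
    [0, 0, 1, 0, 0, 0, 255],
    [0, 0, 0, 0, 0, 0, 255],
  ],
)

```text
time: 20.65
position: [0.5016, -0.0997, 0.1997]
tcp_rot: [[-0.001, -1.0, -0.0], [-1.0, 0.001, 0.0], [-0.0, 0.0, -1.0]]
force: [-0.5, -0.0, -1.1]
opening: 0.1
finger_force: 107.9
```

>>> step_arm(
  plan=[
    [0, 0, 1, 0, 0, 0, 255],
    [0, 0, 1, 0, 0, 0, 255],
    [0, 0, 1, 0, 0, 0, 255],
    [0, 0, 1, 0, 0, 0, 255],
    [0, 0, 0, 0, 0, 0, 255],
  ],
)

```text
time: 21.07
position: [0.5014, -0.0997, 0.1958]
tcp_rot: [[-0.001, -1.0, -0.001], [-1.0, 0.001, -0.0], [0.0, 0.001, -1.0]]
force: [-3.9, -0.8, 1.0]
opening: 0.092
finger_force: 108.2
```

>>> step_arm(
  plan=[
    [0, 0.3, 1, 0, 0, 0, 255],
    [0, 0, 1.2, 0, 0, 0, 255],
    [0, 0, 1.2, 0, 0, 0, 255],
    [0, 0, 1.2, 0, 0, 0, 255],
    [0, 0, 0, 0, 0, 0, 255],
  ],
)

```text
time: 21.48
position: [0.5008, -0.0997, 0.1908]
tcp_rot: [[-0.001, -1.0, -0.001], [-1.0, 0.001, 0.0], [-0.0, 0.001, -1.0]]
force: [-5.9, -1.0, -2.0]
opening: 0.103
finger_force: 108.0
```

>>> step_arm(
  plan=[
    [0, 0, 1.2, 0, 0, 0, 255],
    [0, 0, 1.2, 0, 0, 0, 255],
    [0, 0, 1, 0, 0, 0, 255],
    [0, 0, 0.6, 0, 0, 0, 255],
    [0, 0, 0, 0, 0, 0, 255],
  ],
)

```text
time: 21.9
position: [0.5009, -0.0997, 0.1872]
tcp_rot: [[-0.001, -1.0, -0.001], [-1.0, 0.001, 0.0], [-0.0, 0.001, -1.0]]
force: [-5.3, -0.1, 2.3]
opening: 0.101
finger_force: 108.6
```

>>> step_arm(
  plan=[
    [0, 0.3, 1.2, 0, 0, 0, 255],
    [0, 0, 1.2, 0, 0, 0, 255],
    [0, 0, 1.2, 0, 0, 0, 255],
    [0, 0, 1, 0, 0, 0, 255],
    [0, 0, 0, 0, 0, 0, 255],
  ],
)

```text
time: 22.32
position: [0.5008, -0.0997, 0.1827]
tcp_rot: [[-0.001, -1.0, -0.0], [-1.0, 0.001, -0.0], [0.0, 0.0, -1.0]]
force: [-4.0, -0.3, 0.8]
opening: 0.1
finger_force: 108.4
```

>>> step_arm(
  plan=[
    [0, 0, 1, 0, 0, 0, 255],
    [0, 0, 1, 0, 0, 0, 255],
    [0, 0, 0.7, 0, 0, 0, 255],
    [0, 0, 0.5, 0, 0, 0, 255],
    [0, 0, 0, 0, 0, 0, 255],
  ],
)

```text
time: 22.73
position: [0.5008, -0.0993, 0.18]
tcp_rot: [[-0.0, -1.0, -0.0], [-1.0, 0.0, 0.001], [-0.001, 0.0, -1.0]]
force: [-7.3, 4.2, 11.5]
opening: 0.099
finger_force: 109.9
```

>>> step_arm(
  plan=[
    [0, 0.2, 0.4, 0, 0, 0, 255],
    [0, 0, 0.4, 0, 0, 0, 255],
    [0, 0, 0.4, 0, 0, 0, 255],
    [0, 0, 0, 0, 0, 0, 255],
    [0, 0, 0, 0, 0, 0, 255],
  ],
)

```text
time: 23.15
position: [0.5009, -0.0993, 0.1799]
tcp_rot: [[-0.0, -1.0, 0.001], [-1.0, 0.0, 0.001], [-0.001, -0.001, -1.0]]
force: [-13.3, 4.6, 28.2]
opening: 0.105
finger_force: 113.4
```

```bash
python3 - <<'E'
from h import *
im,d=grab('wrist');s=robot.state(); L=load('wrist'); p=s['position'];R=s['tcp_rot']; print(s['time'],p,s['force'],s['torque'])
vv,uu=np.mgrid[200:420,180:380]; K=L['K'];D=d[200:420,180:380]
w=np.stack([(uu-K[0,2])/K[0,0]*D,(vv-K[1,2])/K[1,1]*D,D],-1)@L['R'].T+L['e']; t=(w-p)@R*1000
m=(abs(t[...,1])<4.5)&(abs(t[...,0])<12)&(t[...,2]<0)&(D>0)
print(m.sum(), t[...,2][m].min() if m.any() else 0, np.percentile(w[...,2][m],98))
for lo in range(-12,12,4):
    q=m&(t[...,0]>=lo)&(t[...,0]<lo+4)
    if q.sum()>3: print(lo,np.percentile(w[...,2][q],95).round(4))
E
```

```text
23.2 [ 0.50087974 -0.09929617  0.17985647] [-12.97372138   5.12804368  27.84647754] [1.03304444e+00 3.08711323e+00 1.87630634e-03]
2325 -69.89519859421596 0.24885078417037268
-12 0.2061
-8 0.2063
-4 0.2054
0 0.2048
4 0.2039
8 0.2488
```

>>> step_arm(
  plan=[
    [0, 0, -0.6, 0, 0, 0.04, 255],
    [0, 0, 0, 0, 0, 0.06, 255],
    [0, 0, 0, 0, 0, 0.06, 255],
    [0, 0, 0, 0, 0, 0.06, 255],
    [0, 0, 0, 0, 0, 0.06, 255],
  ],
  squeeze=120,
)

```text
time: 23.62
position: [0.5009, -0.0995, 0.1799]
tcp_rot: [[-0.28, -0.96, 0.001], [-0.96, 0.28, 0.0], [-0.0, -0.001, -1.0]]
force: [-9.2, 2.0, 19.0]
opening: 0.098
finger_force: 118.6
```

>>> step_arm(
  plan=[
    [0, 0, 0, 0, 0, 0.08, 255],
    [0, 0, 0, 0, 0, 0.08, 255],
    [0, 0, 0, 0, 0, 0.08, 255],
    [0, 0, 0, 0, 0, 0.08, 255],
    [0, 0, 0, 0, 0, 0.08, 255],
  ],
)

```text
time: 24.03
position: [0.5007, -0.0994, 0.1799]
tcp_rot: [[-0.632, -0.775, 0.001], [-0.775, 0.632, 0.0], [-0.001, -0.0, -1.0]]
force: [-11.8, 4.7, 20.3]
opening: 0.1
finger_force: 119.6
```

```bash
python3 - <<'E'
from bench import robot
s=robot.state(); print(s['force'],s['torque'],s['position'],s['tcp_rot'].round(3))
E
```

```text
[-11.78032704   4.67683313  20.27066196] [0.96647613 2.68986702 0.21881601] [ 0.50073613 -0.0993907   0.17991214] [[-0.632 -0.775  0.001]
 [-0.775  0.632  0.   ]
 [-0.001 -0.    -1.   ]]
```

>>> step_arm(
  plan=[
    [0.2, 0.4, 0, 0, 0, 0.1, 255],
    [0, 0, 0, 0, 0, 0.1, 255],
    [0, 0, 0, 0, 0, 0.1, 255],
    [0, 0, 0, 0, 0, 0.1, 255],
    [0, 0, 0, 0, 0, 0.1, 255],
  ],
)

```text
time: 24.45
position: [0.5004, -0.0989, 0.1799]
tcp_rot: [[-0.926, -0.376, 0.001], [-0.376, 0.926, 0.001], [-0.001, 0.001, -1.0]]
force: [-11.2, 7.3, 19.7]
opening: 0.101
finger_force: 119.5
```

>>> step_arm(
  plan=[
    [0, 0, 0, 0, 0, 0.1, 255],
    [0, 0, 0, 0, 0, 0.1, 255],
    [0, 0, 0, 0, 0, 0.1, 255],
    [0, 0, 0, 0, 0, 0.1, 255],
    [0, 0, 0, 0, 0, 0.08, 255],
  ],
)

```text
time: 24.87
position: [0.5005, -0.0984, 0.1799]
tcp_rot: [[-0.996, 0.094, 0.001], [0.094, 0.996, 0.002], [-0.001, 0.002, -1.0]]
force: [-10.0, 10.3, 19.8]
opening: 0.1
finger_force: 119.5
```

```bash
python3 - <<'E'
from bench import robot
import numpy as np
s=robot.state(); R=s['tcp_rot'];print(s['time'],s['force'],s['torque'],s['position'],np.arctan2(R[1,1],-R[0,1]),s['qpos'])
E
```

```text
24.8667 [-9.96345383 10.30764188 19.7977067 ] [2.48927888 2.23737741 0.27199793] [ 0.50045373 -0.09843632  0.17991739] 1.6649230798464638 [-0.19569236  0.25269761 -0.14180357  1.17584434  0.00247406 -0.10156421]
```

>>> step_arm(
  plan=[
    [0, 0, 0, 0, 0, 0.02, 255],
    [0, 0, 0, 0, 0, 0.02, 255],
    [0, 0, 0, 0, 0, 0.01, 255],
    [0, 0, 0, 0, 0, 0, 255],
    [0, 0, 0, 0, 0, 0, 255],
  ],
)

```text
time: 25.28
position: [0.5005, -0.0984, 0.1799]
tcp_rot: [[-0.99, 0.138, 0.001], [0.138, 0.99, 0.002], [-0.001, 0.002, -1.0]]
force: [-8.9, 9.6, 18.9]
opening: 0.102
finger_force: 119.5
```

```bash
python3 - <<'E'
from bench import robot
import numpy as np
s=robot.state(); R=s['tcp_rot'];print(s['time'],s['force'],s['torque'],s['position'],np.arctan2(R[1,1],-R[0,1]))
E
```

```text
25.2833 [-8.92334665  9.63143622 18.89418391] [2.45968108 2.25720703 0.21593855] [ 0.50046538 -0.09839506  0.1799277 ] 1.7096943824994577
```

>>> step_arm(
  plan=[
    [0, 0, 0, 0, 0, 0.02, 255],
    [0, 0, 0, 0, 0, 0.01, 255],
    [0, 0, 0, 0, 0, 0, 255],
    [0, 0, 0, 0, 0, 0, 255],
    [0, 0, 0, 0, 0, 0, 255],
  ],
)

```text
time: 25.7
position: [0.5005, -0.0984, 0.1799]
tcp_rot: [[-0.986, 0.168, 0.001], [0.168, 0.986, 0.002], [-0.001, 0.003, -1.0]]
force: [-9.8, 10.1, 18.6]
opening: 0.101
finger_force: 119.5
```

```bash
python3 - <<'E'
from h import *
im,d=grab('wrist');s=robot.state(); L=load('wrist'); p=s['position'];R=s['tcp_rot']; print(s['time'],p,s['force'],s['torque'],np.arctan2(R[1,1],-R[0,1]))
vv,uu=np.mgrid[200:420,180:380]; K=L['K'];D=d[200:420,180:380]
w=np.stack([(uu-K[0,2])/K[0,0]*D,(vv-K[1,2])/K[1,1]*D,D],-1)@L['R'].T+L['e']; t=(w-p)@R*1000
g=im[200:420,180:380].max(-1)
m=(abs(t[...,1])<9)&(abs(t[...,0])<19)&(t[...,2]<-5)&(t[...,2]>-30)&(D>0)
for lo in range(-16,20,4):
    q=m&(t[...,0]>=lo)&(t[...,0]<lo+4)
    if q.sum()>3: y=t[...,1][q]; print(lo,q.sum(),y.min().round(2),y.max().round(2),np.percentile(w[...,2][q],95).round(4))
E
```

```text
25.75 [ 0.50051846 -0.09838001  0.17992124] [-10.26332415  10.60579892  19.7752709 ] [2.51094521 2.2156466  0.18985954] 1.7395822724661016
-16 35 -4.86 3.62 0.2003
-12 186 -6.65 5.45 0.2071
-8 291 -6.47 5.3 0.2075
-4 343 -6.48 5.33 0.2082
0 406 -6.46 5.33 0.2072
4 453 -7.06 5.91 0.2074
8 1316 -8.99 9.0 0.2068
12 579 -8.74 8.94 0.1989
16 202 -4.96 3.68 0.1923
```

>>> step_arm(
  plan=[
    [0, 0, 0, 0, 0, 0.02, 255],
    [0, 0, 0, 0, 0, 0.02, 255],
    [0, 0, 0, 0, 0, 0, 255],
    [0, 0, 0, 0, 0, 0, 255],
    [0, 0, 0, 0, 0, 0, 255],
  ],
)

```text
time: 26.17
position: [0.5005, -0.0983, 0.1799]
tcp_rot: [[-0.978, 0.207, 0.001], [0.207, 0.978, 0.003], [-0.0, 0.003, -1.0]]
force: [-10.0, 10.7, 18.6]
opening: 0.101
finger_force: 119.5
```

```bash
python3 - <<'E'
from h import *
T=[]
for k in range(8):
    im,d=robot.get_image('wrist'); s=robot.state(); T.append(np.r_[s['force'],s['torque']])
i=robot.camera_info('wrist'); p=s['position'];R=s['tcp_rot']; print(s['time'],p,np.mean(T,0).round(3),np.std(T,0).round(3),np.arctan2(R[1,1],-R[0,1]),s['joint_efforts'])
L=dict(K=i['camera_matrix'],R=np.array(i['orientation']),e=np.array(i['eye']))
# intensity edges across the bow for several rows: bow vs pads
g=im.max(-1)
for v in range(280,350,8): print(v,g[v,255:305].tolist())
E
```

```text
26.5667 [ 0.50051516 -0.09835253  0.17992854] [-9.494 10.947 19.513  2.541  2.166  0.245] [0.633 0.562 0.369 0.024 0.034 0.019] 1.779552977809955 [ -4.71068814 -62.26713181  46.54254556  -5.42983308  -2.98889816
   0.23226561]
280 [78, 77, 78, 75, 72, 72, 77, 71, 77, 70, 43, 35, 33, 40, 39, 35, 35, 40, 38, 38, 38, 36, 38, 40, 43, 35, 44, 34, 38, 36, 36, 40, 32, 40, 36, 36, 32, 35, 43, 36, 58, 69, 72, 70, 69, 70, 73, 72, 68, 69]
288 [74, 77, 70, 72, 74, 78, 74, 75, 76, 45, 32, 38, 38, 37, 37, 38, 46, 38, 31, 31, 37, 34, 35, 29, 31, 31, 36, 33, 31, 35, 31, 36, 34, 39, 35, 31, 41, 36, 36, 39, 34, 65, 72, 67, 66, 71, 66, 67, 70, 70]
296 [67, 68, 75, 75, 73, 75, 71, 77, 54, 35, 33, 34, 29, 36, 28, 29, 28, 26, 34, 32, 37, 36, 32, 32, 34, 32, 34, 35, 29, 28, 39, 29, 35, 29, 35, 36, 35, 32, 27, 27, 30, 37, 65, 68, 70, 67, 71, 65, 64, 70]
304 [67, 67, 64, 65, 62, 69, 70, 58, 33, 33, 32, 32, 28, 36, 30, 37, 34, 35, 32, 34, 32, 30, 36, 31, 32, 26, 29, 32, 36, 37, 29, 34, 32, 30, 35, 30, 24, 29, 32, 28, 36, 24, 54, 65, 69, 67, 64, 66, 68, 67]
312 [94, 105, 104, 101, 100, 99, 105, 65, 37, 30, 38,
[... 281 characters left out ...]
, 25, 29, 27, 28, 34, 32, 32, 32, 27, 29, 36, 32, 30, 47, 87, 97, 54, 26, 21, 30, 29]
328 [28, 29, 26, 32, 31, 30, 33, 26, 33, 38, 33, 27, 32, 25, 32, 22, 30, 27, 32, 18, 22, 26, 31, 36, 33, 28, 27, 28, 26, 34, 23, 33, 23, 26, 28, 21, 28, 29, 34, 28, 32, 31, 30, 22, 30, 30, 21, 31, 26, 32]
336 [35, 25, 31, 24, 19, 34, 28, 26, 30, 35, 36, 31, 29, 25, 33, 29, 28, 28, 24, 29, 29, 36, 22, 30, 32, 28, 34, 22, 32, 28, 25, 24, 32, 27, 18, 29, 27, 23, 35, 31, 32, 29, 31, 26, 25, 27, 24, 23, 24, 36]
344 [25, 27, 28, 32, 30, 32, 28, 27, 30, 32, 35, 34, 33, 32, 26, 24, 20, 28, 26, 28, 26, 30, 32, 25, 31, 24, 28, 31, 25, 28, 32, 29, 25, 28, 33, 25, 24, 35, 36, 25, 36, 30, 26, 27, 26, 29, 27, 30, 27, 28]
```

```bash
python3 - <<'E'
from h import *
Ds=[];
for k in range(6): im,d=robot.get_image('wrist'); Ds.append(d)
s=robot.state();i=robot.camera_info('wrist');p=s['position'];R=s['tcp_rot']
D=np.median(Ds,0); vv,uu=np.mgrid[:420,:560]; K=i['camera_matrix']
w=np.stack([(uu-K[0,2])/K[0,0]*D,(vv-K[1,2])/K[1,1]*D,D],-1)@np.array(i['orientation']).T+i['eye']; t=(w-p)@R*1000
for zlo in range(-26,26,3):
    m=(t[...,2]>=zlo)&(t[...,2]<zlo+3)&(abs(t[...,1])<8)&(abs(t[...,0])<25)&(D>0)
    x,y=t[...,0][m],t[...,1][m]
    if m.sum()<15: continue
    pts=[]
    for c in np.arange(-7.5,8,1.5):
        q=abs(y-c)<.75
        pts.append(x[q].max().round(1) if q.sum()>1 else None)
    print(zlo,m.sum(),pts)
E
```

```text
-26 883 [np.float64(11.6), np.float64(11.5), np.float64(11.3), np.float64(6.1), np.float64(6.1), np.float64(6.1), np.float64(6.2), np.float64(10.4), np.float64(11.7), np.float64(11.6), np.float64(11.7)]
-23 710 [np.float64(11.4), np.float64(11.5), np.float64(11.4), np.float64(10.2), np.float64(10.5), np.float64(10.5), np.float64(10.7), np.float64(11.3), np.float64(11.5), np.float64(11.6), np.float64(11.5)]
-20 440 [np.float64(11.5), np.float64(11.7), np.float64(13.5), np.float64(13.7), np.float64(13.8), np.float64(13.9), np.float64(13.9), np.float64(13.5), np.float64(12.5), np.float64(11.5), np.float64(11.4)]
-17 283 [np.float64(11.4), np.float64(13.1), np.float64(14.9), np.float64(15.0), np.float64(15.0), np.float64(15.3), np.float64(15.1), np.float64(14.7), np.float64(14.1), np.float64(11.6), np.float64(11.5)]
-14 264 [np.float64(11.4), np.float64(14.2), np.float64(15.9), np.float64(16.6), np.float64(16.4), np.float64(16.3), np.float64(16.2), np.float64(16.0), np.float64(15.1), np.float64(11.6), np.float64(11.5)]
-11 184 [np.float64(11.4), np.float64(15.7), np.float64(16.5), np.flo
[... 1073 characters left out ...]
p.float64(9.5), np.float64(9.9), np.float64(9.9), np.float64(10.3), np.float64(10.0), np.float64(9.4), None]
19 110 [None, np.float64(10.0), np.float64(10.2), np.float64(10.2), np.float64(10.2), np.float64(10.2), np.float64(10.2), np.float64(10.2), np.float64(10.3), np.float64(9.0), None]
22 679 [np.float64(15.7), np.float64(15.9), np.float64(16.2), np.float64(16.7), np.float64(17.1), np.float64(17.2), np.float64(17.4), np.float64(17.7), np.float64(18.1), np.float64(18.4), np.float64(18.6)]
25 80 [np.float64(15.5), np.float64(15.9), np.float64(16.3), np.float64(16.6), np.float64(16.8), np.float64(17.1), np.float64(17.4), np.float64(17.8), np.float64(18.1), np.float64(18.3), np.float64(18.7)]
```

>>> step_arm(
  plan=[
    [0, 0, 0, 0, 0, 0.02, 255],
    [0, 0, 0, 0, 0, 0.02, 255],
    [0, 0, 0, 0, 0, 0, 255],
    [0, 0, 0, 0, 0, 0, 255],
    [0, 0, 0, 0, 0, 0, 255],
  ],
)

```text
time: 27.28
position: [0.5005, -0.0983, 0.1799]
tcp_rot: [[-0.969, 0.246, 0.001], [0.246, 0.969, 0.003], [-0.0, 0.003, -1.0]]
force: [-8.5, 10.9, 20.3]
opening: 0.1
finger_force: 119.5
```

```bash
cat > t.py <<'E'
from h import *
T=[]
for k in range(6):
    robot.get_image('wrist'); s=robot.state(); T.append(np.r_[s['force'],s['torque'],s['joint_efforts'][5]])
R=s['tcp_rot']; print(s['time'],s['position'],np.mean(T,0).round(3),np.arctan2(R[1,1],-R[0,1]),s['opening'])
E
python3 t.py
```

```text
27.5833 [ 0.50053339 -0.09831695  0.17991212] [-9.656 11.269 19.425  2.6    2.123  0.307  0.284] 1.8195283483504183 0.10006951425316886
```

>>> step_arm(
  plan=[
    [0, 0, 0, 0, 0, 0.02, 255],
    [0, 0, 0, 0, 0, 0.02, 255],
    [0, 0, 0, 0, 0, 0, 255],
    [0, 0, 0, 0, 0, 0, 255],
    [0, 0, 0, 0, 0, 0, 255],
  ],
)

```text
time: 28.0
position: [0.5007, -0.0983, 0.1799]
tcp_rot: [[-0.959, 0.285, 0.001], [0.285, 0.959, 0.003], [-0.0, 0.003, -1.0]]
force: [-8.5, 12.6, 18.6]
opening: 0.097
finger_force: 119.2
```

```bash
python3 t.py
```

```text
28.3 [ 0.50066333 -0.09829075  0.17993292] [-8.581 11.189 18.727  2.685  1.785  0.194  0.202] 1.8595317328205738 0.10619466202888096
```

```bash
cat > a.py <<'E'
from h import *
Ds=[];
for k in range(6): im,d=robot.get_image('wrist'); Ds.append(d)
s=robot.state();i=robot.camera_info('wrist');p=s['position'];R=s['tcp_rot']
D=np.median(Ds,0); vv,uu=np.mgrid[:420,:560]; K=i['camera_matrix']
w=np.stack([(uu-K[0,2])/K[0,0]*D,(vv-K[1,2])/K[1,1]*D,D],-1)@np.array(i['orientation']).T+i['eye']; t=(w-p)@R*1000
for zlo,zhi,cs in((-11,-5,np.arange(-4.5,4,1.5)),(17,22,np.arange(-5,5.5,1.25)),(22,25,np.arange(-8,8,2))):
    m=(t[...,2]>=zlo)&(t[...,2]<zhi)&(abs(t[...,1])<9)&(abs(t[...,0])<25)&(D>0)
    x,y=t[...,0][m],t[...,1][m]
    f=[(c,np.percentile(x[abs(y-c)<.75],90)) for c in cs if (abs(y-c)<.75).sum()>2]
    f=np.array(f); print(zlo,'slope',np.polyfit(f[:,0],f[:,1],1).round(3),'yrange',np.percentile(y,[2,98]).round(2),f[:,1].round(1))
# centre line of the bow's rim above the pads
m=(t[...,2]<-10)&(t[...,2]>-30)&(abs(t[...,1])<8)&(t[...,0]<4)&(t[...,0]>-15)&(D>0)
x,y=t[...,0][m],t[...,1][m]
for lo in range(-14,4,3):
    q=(x>=lo)&(x<lo+3)
    if q.sum()>4: print(lo,y[q].min().round(2),y[q].max().round(2))
E
python3 a.py
```

```text
-11 slope [-5.0000e-03  1.6585e+01] yrange [-8.59  8.65] [16.5 16.6 16.6 16.7 16.6 16.5]
17 slope [-0.011  9.955] yrange [-6.36  5.34] [10.   9.9 10.  10.  10.  10.  10.   9.9  9.8]
22 slope [ 0.278 17.078] yrange [-8.76  8.7 ] [14.6 15.5 16.2 16.6 17.  17.7 18.5 18.4]
-14 -4.87 3.55
-11 -6.73 5.41
-8 -6.5 5.22
-5 -6.51 5.22
-2 -6.51 5.24
1 -6.5 5.22
```

>>> step_arm(
  plan=[
    [0.3, 0.2, 0, 0, 0, 0, 255],
    [0.2, 0.2, 0, 0, 0, -0.03, 255],
    [0, 0, 0, 0, 0, -0.03, 255],
    [0, 0, 0, 0, 0, -0.03, 255],
    [0, 0, 0, 0, 0, 0, 255],
  ],
)

```text
time: 29.02
position: [0.5009, -0.0982, 0.1799]
tcp_rot: [[-0.981, 0.196, 0.002], [0.196, 0.981, 0.002], [-0.002, 0.002, -1.0]]
force: [-2.7, 8.3, 13.7]
opening: 0.098
finger_force: 117.7
```

```bash
python3 t.py
```

```text
29.3167 [ 0.50094365 -0.09821454  0.17995764] [-3.145  8.14  13.774  1.801  0.67   0.182  0.089] 1.7697920254306985 0.10487466946643355
```

```bash
python3 -c "
from bench import robot
print(robot.state()['time'],robot.job_done())"
```

```text
the job is handed in; nothing more can be done
29.3167 None
```

I handed the job in at 29.3 s: the pin's collar sits flat on the fork, and the round-headed key is home, still gripped and held about 1.77 rad clockwise. I never felt a hard end stop; the lock reaching its full quarter is inferred from that angle and from the spring torque still pushing back.

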